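Tip the old punch out of its tube into the lever-lidded scrap can

TASK

Scrap the old punch that has slid down out of reach in the plugged square tube: press the scrap can's lever right down, push it sideways under its catch and let go so that the lid stays up by itself, then tip the punch out of the tube into the can and lay the tube back down flat on the bench, clear of the can. Finally free the lever from its catch and ease it all the way back up, so that the lid comes down shut without slamming. Do not force the lever, and do not disturb the other things on the bench.

Things in the scene. Friction and masses are not known exactly. Their poses are not given: they have to be found in the camera images.
- can: Round galvanised scrap can screwed to the bench, 160 mm across, rim 200 mm high (213 with lid shut), wall 3, inner floor at 68 mm. Origin: centre of the underside of its foot; x from the lever side (front, -x) to the lid hinge (back), y left as seen from the lever. A bridge (gate) 84 mm high stands over the lever 120 mm before the axis. Open, the lid stands behind the mouth, to 0.40 m high.
- can_mouth (a point): centre of the can's round mouth, at rim height, 200 mm above the foot; the clear opening is 154 mm across.
- tread: Front part of the lever, a bar 8 mm wide, 12 high; the tread's top lies 11.5 mm over its middle line. Origin: the lever's pivot, 20 mm before the can's axis, 36 mm above its foot. It goes down about the can's y axis; the bar also swings to the can's left (+y), up to 0.155 rad (24 mm at the tread), against a weak spring (about 1 N at the tread). Pressing it with over 45 N is forcing it.
- tread_pad (a point): Centre of the tread's ribbed rubber top, 155 mm from the pivot. Tread 46 mm long, 56 wide, with 6 mm high lips along its left and right edges (52 mm clear between). At rest about 78 mm above the foot, sloping up to the front by 0.2 rad; right down about 25 mm, sloping down 0.145 rad. Pressing takes 8 to 10 N. Free space above; the can's wall rises 95 mm behind it.
- lever (a joint): how far the lever is pressed: 0 rest (up, lid shut), 0.345 rad the bottom stop. It is spring-loaded up and barely damped: let go, it flies up and slams the lid. Held by the catch it stands at about 0.28 rad.
- catch (a point): Underside of the catch tongue in the gate, 13 mm left (+y) of the lever's middle path, 34 mm above the foot. A 4 mm lip edges it: the bar passes under the lip only beyond about 0.32 rad of lever; swung left 0.13 rad or more and let up, it rises about 10 mm at the tread into the pocket behind the lip and stays. To free it: press to the stop, bring it back right to the middle, let it rise.
- lid (a joint): opening angle of the lid, moved by the lever: 0 shut, about 1.45 rad when the lever is in its catch, about 2.0 rad at the lever's stop. Shutting faster than 3 rad/s over the last 0.35 rad is a slam (3 rad/s is a tread speed of about 60 mm/s).
- tube: Steel square tube, 30 x 30 mm outside, wall 3, 150 long, 0.3 kg, lying on the bench. Origin: centre of its underside; x along it to the open mouth (+75 mm); a black plug closes the other end (-79 mm). Smooth inside: what it holds slides out once the mouth points down by more than about 25 degrees. It balances within 10 mm of its middle.
- tube_mouth (a point): centre of the tube's open mouth.
- punch: old steel centre punch, 108 mm long, 11 mm thick, 70 g, lying inside the tube with its end about 40 mm behind the mouth, too deep to grip. Origin: middle of its underside; y along it, its point to -y.
- tape_measure: pocket tape measure, 58 x 74 x 35 mm, bystander.
- pliers: pair of combination pliers, 167 mm long, 11 mm high, bystander.
- chisel: cold chisel, 163 mm long, 16 mm high, bystander.
There are look-alikes about, which are no part of the job. What is shaped like the tube but pink is not meant.

How it is judged:
On the way, in this order (a step that is already met when the one before it is completed fails the run):
1. the lever sits in its catch with nothing touching it and holds the lid up (value of joint lid above 1.35 rad and contact force between each of the arm, the fingers and tread below 0.1 N and value of joint lever above 0.24 rad), for 0.3 s.
2. the punch is out of the tube and lies in the can, the lid still held up (x of punch in the frame of can between -0.08 and 0.08 m and y of punch in the frame of can between -0.08 and 0.08 m and z of punch in the frame of can between 0.05 and 0.175 m and value of joint lid above 1.35 rad and contact force between each of the arm, the fingers and tread below 0.1 N), for 0.2 s.
At the end, for the whole second after the job is handed in: The punch lies in the can below its rim, the lid is shut (under 0.05 rad) and the lever fully up (under 0.02 rad); the tube lies flat and still on the bench with its middle more than 120 mm from the can's axis (x of punch in the frame of can between -0.08 and 0.08 m and y of punch in the frame of can between -0.08 and 0.08 m and z of punch in the frame of can between 0.05 and 0.175 m and value of joint lid below 0.05 rad and value of joint lever below 0.02 rad and height (world z) of each of tube, tube_mouth below 0.045 m and height (world z) of tube_mouth above 0.005 m and horizontal distance between tube and can above 0.12 m and linear speed of tube below 0.02 m/s and linear speed of punch below 0.05 m/s); the robot touches nothing.
It fails at once if the lid slams: over the last 0.35 rad it shuts faster than 3 rad/s (value of joint lid below 0.35 rad and velocity of joint lid below -3 rad/s).
It fails at once if the lever is forced: pressed with more than 45 N (contact force between any of the fingers, the arm and tread above 45 N).
It fails at once if a bystander is moved by more than 30 mm (distance of any of tape_measure, pliers, chisel from where it was at the start of the episode above 0.03 m).
It also fails if it takes over 72 s, if anything falls off the work surface, if the arm or the gripper's body presses on something with over 40 N, if the wrist force passes 120 N, or if a joint passes its speed limit or range.

ROBOT

A 6-joint arm with a two-finger parallel gripper is mounted at the origin on a cart in front of the work surface, level with it; the furniture and walls round the work are solid. World frame = base frame: x ahead of the robot, y to its left, z up, the work surface at z = 0. Lengths are in m, angles in rad, forces in N, time in s.
With the tool pointing down it reaches from about 0.3 to 0.875 m from the base axis. Payload 6.4 kg.
Tool frame: the origin (TCP) lies midway between the tips of the shut fingers; the grasp point (between the pads) lies 19 mm behind it (grasp_offset is the distance from the TCP to the grasp point, in m); z points along the fingers, y is the line along which they close (so a half turn about z gives the same grasp; the last joint's range is limited). The gripper opens to 85 mm and grips with 20 to 120 N. Pads are 22 mm wide; open, the fingers measure 114 mm over their backs; the gripper's body (76 mm by 85 mm) begins 54 mm behind the grasp point. The pads swing forward as they close: fully open they stand 13 mm farther back than shut.
Start: joints at [1.047, 0.181, 1.607, -0, 1.354, -0.206], TCP at [0.18, 0.546, 0.231] pointing down, gripper open.
Joint ranges: [-2.99, 2.99], [-0.89, 2.07], [0.3, 2.58], [-1.14, 4.28], [0, 2.63], [-3.12, 3.12]. Speed limits (rad/s): [2.57, 2.57, 3.01, 3.14, 3.14, 3.14].

INTERFACE

Orientations are given as a unit quaternion [w, x, y, z].
In Python, from bench import * gives the robot as it stands. The module is installed in compiled form; this text tells all that it offers.
- The arm moves only by the tool servo_tool, never from a script. Its argument "commands" is text: rows parted by semicolons, each of 7 numbers parted by spaces: the turn, a rotation vector about the tool's x, y, z in rad, then the shift along the tool's x, y, z in mm, then the opening, from 0 (shut) to 1 (fully open). In form: wx wy wz dx dy dz claw; .... A call has 1 to 5 rows; each row shifts and turns the commanded pose from where the row before left it, along the tool's axes as they then stand; what a row does not reach is not made up. A row lasts 1/8 s, in which the tool goes at most 62.5 mm and 10.7 degrees, less where a joint would pass 70% of its speed; a pose out of reach is approached as far as the arm can. A call with a gripper value outside its range is refused whole. The fingers move at their own pace and stop on an object; the grip force is fixed at half the most. Time passes only in rows, so rows that do not move let the fingers close. It gives the time, the measured TCP pose, the force, the opening and the grip force at its end, in the units of the state.
- get_obs(): the state, without advancing time (a new reading comes with each control period).
- camera(name): name is "scene" or "top" or "wrist"; returns the picture (384x512x3 uint8, blue, green, red); there is no depth.
- calibration(name): a dict with "fx", "fy", "cx", "cy" (pixels), "R" (3x3) and "t" (3): a world point X has camera coordinates R X + t. Camera axes: x right, y down, z forward; pixel columns grow to the right and rows downward; lengths in m; the calibration is good to about 2 mm. A picture is of the moment at which its call begins: read the wrist's pose just before it. calibration takes no time and is no camera call; for the wrist camera it gives the pose at the moment of the call.
- hand_in(): hands the job in; it is judged then, once.
The state is a dict: "time_s": time; "q": joint angles; "dq": joint speeds; "joint_efforts": joint torques, N m; "eef_pos": TCP position; "eef_rot": TCP orientation; "wrist_force": force on the tool from outside, world axes, zero at the start; "torque": the same for the moment, N m; "opening": opening from 0.0 (shut) to 1.0 (fully open); "grasp_force": force on a finger pad.
Only numpy, scipy, OpenCV 4.12 (cv2) and the standard library are available. Lean on these libraries where they do the work, as an engineer would, in place of code of your own. Each camera call takes 0.05 s, during which the arm holds its last target. There are 200 camera calls.

## Working session

There is one attempt and no reset: what is moved stays moved. The work goes in short steps, Python scripts to look and compute and a tool call to move; the robot and the scene stay as the last step left them, time stands still between calls to the robot, and variables do not carry over. Pictures are saved under pics/ and viewed, at most 10 in all, crops included, and the job is handed in when it is done.

Besides the shell and the picture viewer there is one more tool, called by a JSON object that holds its "api" and its "payload". servo_tool: Moves the arm, as the interface text tells. Its arguments: {"type":"object","properties":{"commands":{"type":"string"}},"required":["commands"]}

```bash
mkdir -p pics
cat > h.py <<'E'
from bench import *
import numpy as np, cv2
from scipy.spatial.transform import Rotation as Ro
def ray(name,u,v,z,c=None):
    c=c or calibration(name); R=np.array(c["R"]);t=np.array(c["t"])
    o=-R.T@t; d=R.T@np.array([(u-c["cx"])/c["fx"],(v-c["cy"])/c["fy"],1])
    return o+d*(z-o[2])/d[2]
def proj(name,X,c=None):
    c=c or calibration(name); p=np.array(c["R"])@np.array(X)+np.array(c["t"])
    return c["fx"]*p[0]/p[2]+c["cx"],c["fy"]*p[1]/p[2]+c["cy"]
def pose():
    o=get_obs(); q=o["eef_rot"]; return np.array(o["eef_pos"]),Ro.from_quat([q[1],q[2],q[3],q[0]]),o
def delta(target,Rt=None):
    p,R,o=pose(); d=R.inv().apply(np.array(target)-p)*1000
    w=(R.inv()*Rt).as_rotvec() if Rt is not None else np.zeros(3)
    return np.round(d,1),np.round(w,3)
E
python3 - <<'E'
from h import *
for n in("top","scene"):
    cv2.imwrite(f"pics/{n}0.png",camera(n)); c=calibration(n); R=np.array(c["R"]); print(n,-R.T@np.array(c["t"]),R[2],c["fx"])
p,R,o=pose(); print(o,R.as_matrix().round(3))
E
```

```text
top [ 0.30457492 -0.21537534  1.39373446] [ 0.23132156 -0.01079202 -0.97281749] 397.679118700485
scene [-0.33276993 -0.98635312  1.05946946] [ 0.61245669  0.51609419 -0.5987851 ] 457.9758396485404
{'time_s': 0.1, 'q': array([ 1.04671847e+00,  1.81474705e-01,  1.60789656e+00, -1.27554148e-05,
        1.35379439e+00, -2.06311511e-01]), 'dq': array([-0.00050585, -0.00121034, -0.0033351 , -0.00095772, -0.0021713 ,
        0.00038094]), 'joint_efforts': array([ 1.18178832e-03, -4.45882058e+01, -3.52237272e+01, -3.58094712e-04,
        4.29606327e-03,  6.69225827e-06]), 'eef_pos': array([0.17939907, 0.54578154, 0.2304753 ]), 'eef_rot': array([-2.75066825e-04,  1.58214137e-01,  9.87404511e-01, -7.36856443e-04]), 'wrist_force': array([-0.27664076,  0.21011615,  0.51177022]), 'torque': array([-0.01604323,  0.01685358, -0.01759278]), 'grasp_force': 0.0, 'opening': 0.9976094249091291} [[-0.95   0.312 -0.001]
 [ 0.312  0.95  -0.001]
 [ 0.    -0.002 -1.   ]]
```

View pics/top0.png

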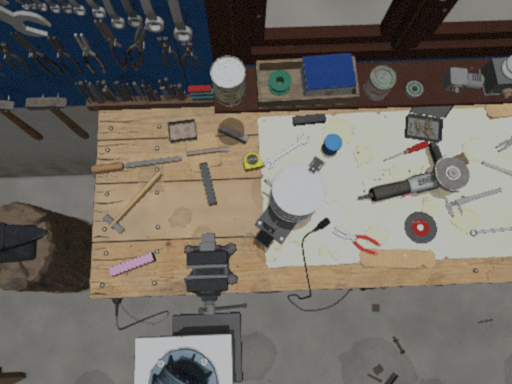

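View pics/scene0.png

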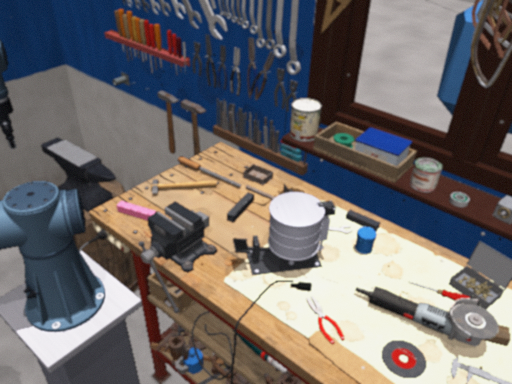

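Run:
```python
from h import *
im=cv2.imread("pics/top0.png")[100:280,150:400]
cv2.imwrite("pics/topc.png",cv2.resize(im,None,fx=3.2,fy=3.2,interpolation=cv2.INTER_CUBIC))
s=cv2.imread("pics/scene0.png")[170:300,200:360]
cv2.imwrite("pics/scc.png",cv2.resize(s,None,fx=4.6,fy=4.6,interpolation=cv2.INTER_CUBIC))
for X in([0,0,0],[.5,0,0],[.5,-.3,0],[.7,0,0],[.5,.2,0]): print(X,proj("top",X),proj("scene",X))
```

```text
[0, 0, 0] (np.float64(182.8174408160601), np.float64(385.3148462446205)) (np.float64(66.24501951234163), np.float64(299.94562352572586))
[0.5, 0, 0] (np.float64(182.72123767194802), np.float64(231.05749368941406)) (np.float64(191.2872927079427), np.float64(219.4179786158804))
[0.5, -0.3, 0] (np.float64(267.90522774998345), np.float64(227.86705641410524)) (np.float64(254.31029994209848), np.float64(258.67794441433847))
[0.7, 0, 0] (np.float64(182.68706859526657), np.float64(176.26893810960053)) (np.float64(229.23012223370196), np.float64(194.98266866157746))
[0.5, 0.2, 0] (np.float64(125.71249117074044), np.float64(233.19266990843673)) (np.float64(155.44371752569316), np.float64(197.08934662088214))
```

View pics/topc.png

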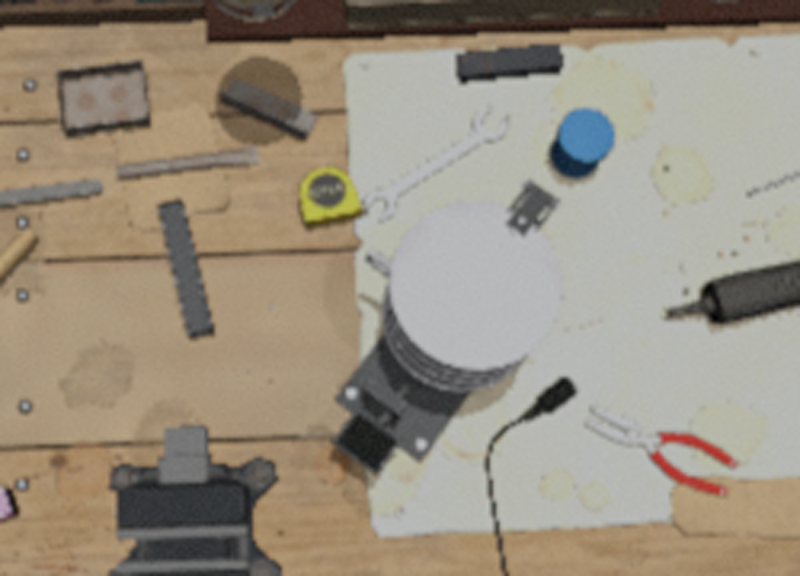

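View pics/scc.png

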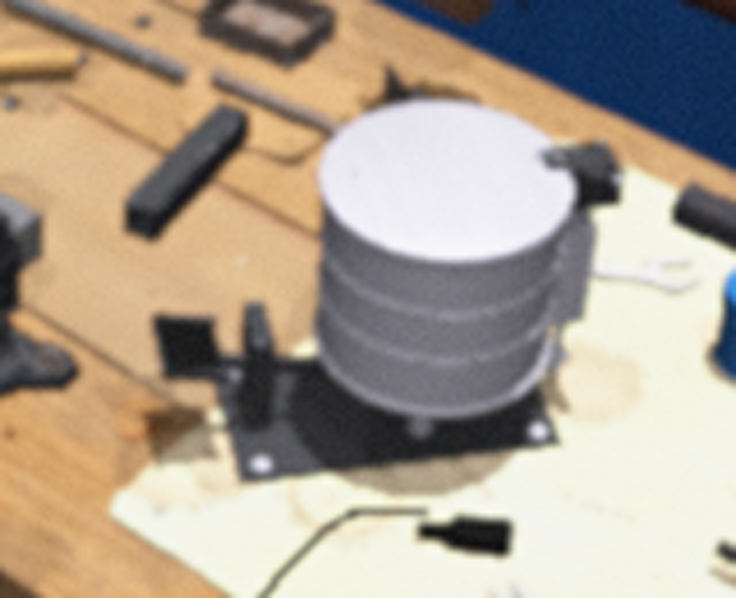

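Top view (full-frame pixels): lid centre is about (298,188) and the tread about (265,238). The dark bar at (208,183) has the tube's length, the chisel is at (208,151), the tape at (253,161) and the pliers at (357,240).

Run:
```python
from h import *
im=cv2.imread("pics/top0.png").astype(int)
f=lambda u,v:(150+u/3.2,100+v/3.2)
lid=ray("top",*f(475,283),.213); tr=ray("top",*f(367,442),.078)
lid2=ray("scene",200+448/4.6,170+180/4.6,.213); tr2=ray("scene",200+187/4.6,170+347/4.6,.078)
print("lid",lid,lid2,"tread",tr,tr2)
d=lid-tr; print("yaw",np.arctan2(d[1],d[0]),np.hypot(d[0],d[1])); d=lid2-tr2; print(np.arctan2(d[1],d[0]),np.hypot(d[0],d[1]))
# tube contour
g=im.max(2); m=(g<110).astype(np.uint8)
n,l,st,ce=cv2.connectedComponentsWithStats(m)
for k in set(l[165:205,200:217].ravel())-{0}:
    pts=np.argwhere(l==k)[:,::-1].astype(np.float32); r=cv2.minAreaRect(pts); print(len(pts),r)
    W=[ray("top",*q,.03)[:2].round(3) for q in cv2.boxPoints(r)]; print(W,np.mean(W,0))
print("chisel",ray("top",*f(120,172),.01),ray("top",*f(255,155),.01),"tape",ray("top",*f(330,197),.03),"vise top",ray("top",*f(185,430),.1))
```

```text
lid [ 0.58774075 -0.38645485  0.213     ] [ 0.57741377 -0.39740623  0.213     ] tread [ 0.45537246 -0.28291304  0.078     ] [ 0.4545985  -0.28047399  0.078     ]
yaw -0.6638082709502823 0.16805436393641793
-0.7608646839156866 0.16957812407505665
359 ((215.09999084472656, 181.70001220703125), (43.5020751953125, 24.382211685180664), 74.74488067626953)
[array([ 0.735, -0.058]), array([ 0.756, -0.143]), array([ 0.6  , -0.179]), array([ 0.581, -0.097])] [ 0.668   -0.11925]
chisel [ 0.7819808 -0.0191807  0.01     ] [ 0.79673255 -0.17392545  0.01      ] tape [ 0.73682488 -0.25717804  0.03      ] vise top [ 0.47204004 -0.09713326  0.1       ]
```

{"api": "servo_tool", "payload": {"commands": "0 0 0 -43 -40 -14 0;0 0 0 -43 -40 -14 0;0 0 0 -43 -40 -14 0;0 0 0 -43 -40 -14 0;0 0 0 -43 -40 -14 0"}}

```text
time_s: 0.72
eef_pos: [0.3217, 0.2873, 0.3015]
eef_rot: [0.0, 0.158, 0.987, -0.0]
wrist_force: [1.6, 1.5, 0.7]
opening: 0.001
grasp_force: 0.0
```

{"api": "servo_tool", "payload": {"commands": "0 0 0 -43 -40 -8 0;0 0 0 -43 -40 -8 0;0 0 0 -43 -40 -8 0;0 0 0 -43 -40 0 0;0 0 0 -43 -40 0 0"}}

```text
time_s: 1.35
eef_pos: [0.4637, 0.03, 0.3253]
eef_rot: [0.0, 0.158, 0.987, 0.0]
wrist_force: [0.9, 0.7, 0.7]
opening: 0.003
grasp_force: 0.0
```

{"api": "servo_tool", "payload": {"commands": "0 0 0 -43 -40 0 0;0 0 0 -43 -40 0 0;0 0 0 -43 -40 0 0;0 0 0 0 0 0 0"}}

```text
time_s: 1.85
eef_pos: [0.5487, -0.1259, 0.3236]
eef_rot: [-0.001, 0.16, 0.987, -0.0]
wrist_force: [0.4, 0.8, 0.2]
opening: 0.002
grasp_force: 0.0
```

Run:
```python
from h import *
import json
p,R,o=pose(); print(p,o["q"],R.as_matrix().round(3)); c=calibration("wrist"); im=camera("wrist"); cv2.imwrite("pics/w1.png",im)
json.dump({k:np.array(v).tolist() for k,v in c.items()},open("w1.json","w"))
print(proj("wrist",[.67,-.12,.03],c),proj("wrist",[.455,-.282,.078],c))
```

```text
[ 0.5487368  -0.12593654  0.3235554 ] [-4.36009368e-01  9.34742416e-02  1.51972424e+00 -6.55512040e-04
  1.53067864e+00 -1.68456212e+00] [[-0.949  0.317 -0.002]
 [ 0.317  0.949  0.   ]
 [ 0.002 -0.    -1.   ]]
(np.float64(279.6556304315548), np.float64(216.8002986092886)) (np.float64(127.2440970494347), np.float64(130.34962703234723))
```

View pics/w1.png

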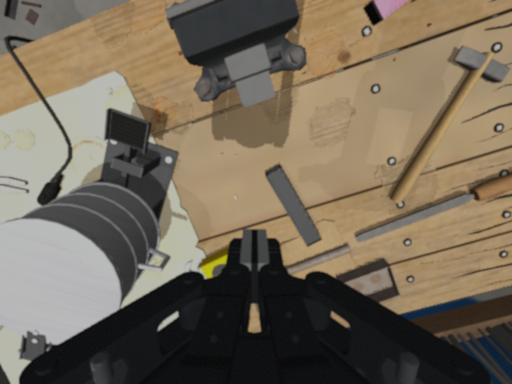

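Run:
```python
from h import *
im=cv2.imread("pics/w1.png")
a=cv2.resize(im[150:255,255:330],None,fx=5.5,fy=5.5,interpolation=cv2.INTER_CUBIC)
b=cv2.resize(im[95:200,95:165],None,fx=5.5,fy=5.5,interpolation=cv2.INTER_CUBIC)
cv2.imwrite("pics/w1c.png",np.hstack([a,b]))
```

```text
(no output)
```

View pics/w1c.png

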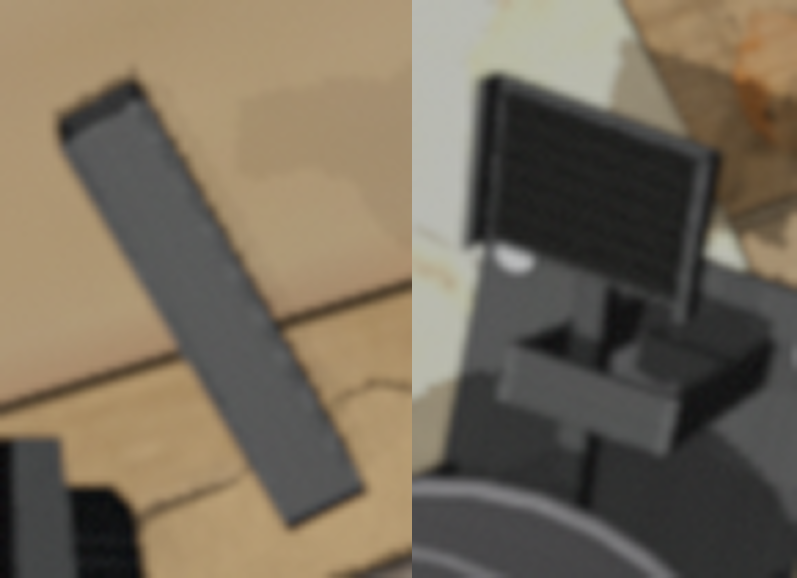

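Run:
```python
from h import *
import json
c=json.load(open("w1.json")); im=cv2.imread("pics/w1.png")
R=np.array(c["R"]);print("cam",-R.T@np.array(c["t"]))
f=lambda u,v,z:ray("wrist",255+u/5.5,150+v/5.5,z,c)
P=[f(65,140,.03),f(145,100,.03),f(290,520,.03),f(362,485,.03)]
A=(P[0]+P[1])/2;B=(P[2]+P[3])/2
print([x.round(4) for x in P],"ctr",(A+B)/2,"len",np.linalg.norm(A-B),"w",np.linalg.norm(P[0]-P[1]),"ang A-B",np.arctan2(*(A-B)[1::-1]))
for k,(t) in enumerate(np.linspace(-.04,1.04,28)):
    Q=A+(B-A)*t; u,v=proj("wrist",Q,c); print(round(t*150,0),im[int(round(v)),int(round(u))].tolist(),end=" ")
g=lambda u,v,z:ray("wrist",95+(u-412)/5.5,95+v/5.5,z,c)
T=[g(500,78,.088),g(718,155,.088),g(475,245,.079),g(685,315,.079)]
print("\ntread",np.mean(T,0),[x.round(4) for x in T])
d=T[0]-T[1];print("y dir ang",np.arctan2(d[1],d[0]),np.linalg.norm(d)); d=T[2]-T[3];print(np.arctan2(d[1],d[0]),np.linalg.norm(d))
for X in [P[0],P[2]]:
    for z in (0.03,0.0): print("end corner",proj("wrist",[X[0],X[1],z],c))
```

```text
cam [ 0.47385824 -0.1007129   0.46563959]
[array([ 0.5921, -0.1186,  0.03  ]), array([ 0.5879, -0.0922,  0.03  ]), array([ 0.738 , -0.0878,  0.03  ]), array([ 0.733 , -0.0623,  0.03  ])] ctr [ 0.66273041 -0.09023933  0.03      ] len 0.14868513699002203 w 0.026703712957980016 ang A-B -2.935904119536198
-6.0 [54, 56, 57] 0.0 [88, 88, 87] 6.0 [90, 90, 90] 12.0 [89, 89, 88] 18.0 [90, 90, 89] 24.0 [90, 91, 90] 30.0 [92, 92, 90] 36.0 [91, 92, 91] 42.0 [91, 91, 91] 48.0 [90, 91, 90] 54.0 [89, 90, 89] 60.0 [91, 91, 90] 66.0 [90, 90, 89] 72.0 [89, 90, 89] 78.0 [90, 90, 90] 84.0 [89, 90, 90] 90.0 [89, 89, 89] 96.0 [88, 88, 88] 102.0 [89, 89, 88] 108.0 [88, 89, 88] 114.0 [87, 87, 86] 120.0 [87, 87, 87] 126.0 [86, 86, 86] 132.0 [86, 85, 86] 138.0 [86, 87, 87] 144.0 [86, 86, 86] 150.0 [67, 66, 67] 156.0 [116, 157, 183] 
tread [ 0.45713723 -0.27882768  0.0835    ] [array([ 0.4236, -0.2853,  0.088 ]), array([ 0.4569, -0.243 ,  0.088 ]), array([ 0.4573, -0.3151,  0.079 ]), array([ 0.4907, -0.2719,  0.079 ])]
y dir ang -2.2376726526377038 0.053810973786034104
-2.230041116776922 0.05467156817908157
end corner (np.float64(266.818181818182), np.float64(175.45454545454638))
end corner (np.float64(266.08202944647553), np.float64(170.99749035708828))
end corner (np.float64(307.7272727272729), np.float64(244.54545454545553))
end corner (np.float64(304.7985279824882), np.float64(236.63135714355275))
```

{"api": "servo_tool", "payload": {"commands": "0 0 0 13.3 -58 10 0;0 0 0 13.3 -58 20 0;0 0 0 13.3 -58 20 0;0 0 0.17 0 0 50 0;0 0 0.17 0 0 50 0"}}

```text
time_s: 2.52
eef_pos: [0.4558, -0.2743, 0.1749]
eef_rot: [0.001, 0.326, 0.945, -0.0]
wrist_force: [0.4, 0.2, -0.2]
opening: -0.002
grasp_force: 0.0
```

{"api": "servo_tool", "payload": {"commands": "0 0 0 0 0 40 0;0 0 0 0 0 0 0"}}

```text
time_s: 2.78
eef_pos: [0.4541, -0.2716, 0.1326]
eef_rot: [-0.003, 0.322, 0.947, 0.002]
wrist_force: [-0.3, 0.5, -0.0]
opening: 0.005
grasp_force: 0.0
```

Run:
```python
from h import *
p,R,o=pose(); print(p,o["q"],R.as_matrix().round(3),o["wrist_force"]); c=calibration("wrist"); im=camera("wrist"); cv2.imwrite("pics/w2.png",im)
print(delta([.456,-.279,.12]),proj("wrist",[.457,-.279,.078],c))
```

```text
[ 0.45414358 -0.27155591  0.13257049] [-7.63554628e-01  1.97177609e-01  1.80234863e+00  2.40962711e-04
  1.14956427e+00 -1.67802932e+00] [[-0.792  0.61  -0.005]
 [ 0.61   0.792  0.005]
 [ 0.007  0.001 -1.   ]] [-0.26279161  0.52307406 -0.01603243]
(array([-3.9, -4.5, 15.1]), array([0., 0., 0.])) (np.float64(248.53040770124574), np.float64(216.03333523467902))
```

View pics/w2.png

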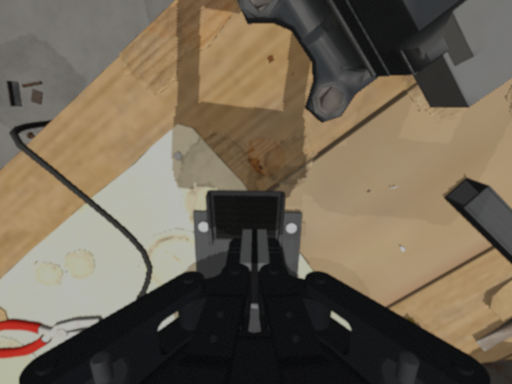

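{"api": "servo_tool", "payload": {"commands": "0 0 0 -4 -4.5 20 0;0 0 0 0 0 20 0;0 0 0 0 0 10 0;0 0 0 0.5 0 6 0;0 0 0 0.5 0 6 0"}}

```text
time_s: 3.45
eef_pos: [0.4562, -0.2802, 0.0756]
eef_rot: [0.0, 0.323, 0.947, -0.0]
wrist_force: [-5.6, 5.4, 12.2]
opening: -0.001
grasp_force: 5.6
```

{"api": "servo_tool", "payload": {"commands": "0 0 0 0.5 0 6 0;0 0 0 0.5 0 6 0;0 0 0 0.5 0 6 0;0 0 0 0.5 0 6 0;0 0 0 0.5 0 5 0"}}

```text
time_s: 4.08
eef_pos: [0.4537, -0.2782, 0.0458]
eef_rot: [-0.001, 0.323, 0.947, 0.0]
wrist_force: [-5.0, 4.2, 9.9]
opening: 0.003
grasp_force: 5.1
```

{"api": "servo_tool", "payload": {"commands": "0 0 0 0.5 0 5 0;0 0 0 0.5 0 5 0;0 0 0 0.3 0 4 0;0 0 0 0 0 2 0;0 0 0 0 0 0 0"}}

```text
time_s: 4.7
eef_pos: [0.4536, -0.2783, 0.0303]
eef_rot: [0.001, 0.323, 0.946, -0.0]
wrist_force: [-2.3, 1.8, 7.1]
opening: 0.003
grasp_force: 4.3
```

{"api": "servo_tool", "payload": {"commands": "0 0 0 0 0 2 0;0 0 0 0 0 2 0;0 0 0 0 0 0 0"}}

```text
time_s: 5.08
eef_pos: [0.4539, -0.2784, 0.0275]
eef_rot: [0.001, 0.323, 0.947, -0.0]
wrist_force: [-6.3, 5.8, 18.2]
opening: 0.003
grasp_force: 10.1
```

{"api": "servo_tool", "payload": {"commands": "0 0 0 0 0 2 0;0 0 0 0 0 0 0"}}

```text
time_s: 5.32
eef_pos: [0.454, -0.2786, 0.0264]
eef_rot: [0.001, 0.323, 0.947, -0.0]
wrist_force: [-8.1, 7.2, 28.2]
opening: 0.004
grasp_force: 14.9
```

{"api": "servo_tool", "payload": {"commands": "0 0 0 0 5 -0.5 0;0 0 0 0 5 0 0;0 0 0 0 5 0 0;0 0 0 -0.5 5 0 0;0 0 0 -0.5 4 0 0"}}

```text
time_s: 5.95
eef_pos: [0.4705, -0.2616, 0.0275]
eef_rot: [0.002, 0.323, 0.947, -0.002]
wrist_force: [-10.3, 0.0, 25.8]
opening: 0.002
grasp_force: 13.6
```

Run:
```python
from h import *
p,R,o=pose(); print(p,R.inv().apply(o["wrist_force"])); c=calibration("wrist"); im=camera("wrist")
cv2.imwrite("pics/w3.png",cv2.resize(im[160:340,160:360],None,fx=3,fy=3))
```

```text
[ 0.4704932  -0.26162339  0.02754087] [  7.97677043  -6.29216588 -25.79927901]
```

View pics/w3.png

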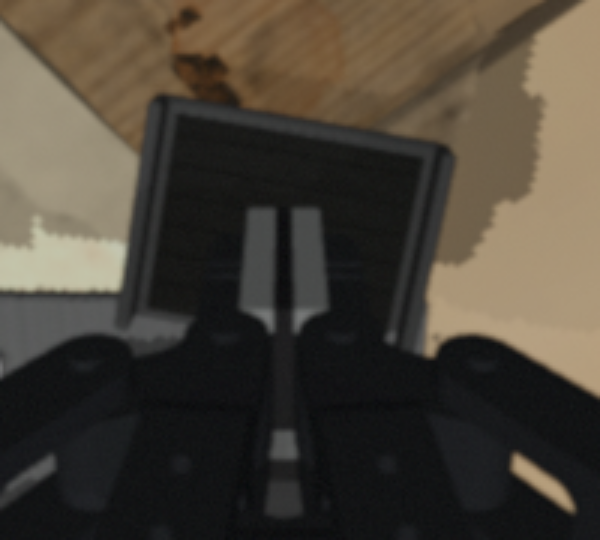

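{"api": "servo_tool", "payload": {"commands": "0 0 0 0 0 -4 0;0 0 0 0 0 -4 0;0 0 0 0 0 -4 0;0 0 0 0 0 -4 0;0 0 0 0 0 -4 0"}}

```text
time_s: 6.62
eef_pos: [0.4687, -0.2596, 0.0438]
eef_rot: [0.0, 0.323, 0.946, -0.0]
wrist_force: [0.5, -0.5, -0.6]
opening: -0.003
grasp_force: 0.0
```

Force is zero with the TCP 16 mm higher, so the catch holds. Lifting off and checking the lid.

{"api": "servo_tool", "payload": {"commands": "0 0 0 0 0 -30 0.9;0 0 0 0 0 -50 0.9;0 0 0 0 0 -50 0.9;0 0 0 0 0 -50 0.9;0 0 0 0 0 0 0.9"}}

```text
time_s: 7.25
eef_pos: [0.4705, -0.2611, 0.2282]
eef_rot: [0.004, 0.323, 0.946, -0.002]
wrist_force: [-0.6, -1.5, -0.8]
opening: 0.901
grasp_force: 0.0
```

Run:
```python
from h import *
p,R,o=pose(); print(p,o["q"],R.as_matrix().round(3)); 
s=camera("scene");t=camera("top")
cv2.imwrite("pics/s4.png",np.hstack([cv2.resize(s[120:300,180:360],(400,400)),cv2.resize(t[100:280,200:380],(400,400))]))
```

```text
[ 0.47054966 -0.26110361  0.22815068] [-7.27385589e-01  9.48164156e-02  1.71024605e+00  1.78364579e-04
  1.32716079e+00 -1.64083109e+00] [[-0.792  0.611  0.007]
 [ 0.611  0.792 -0.006]
 [-0.009 -0.    -1.   ]]
```

View pics/s4.png

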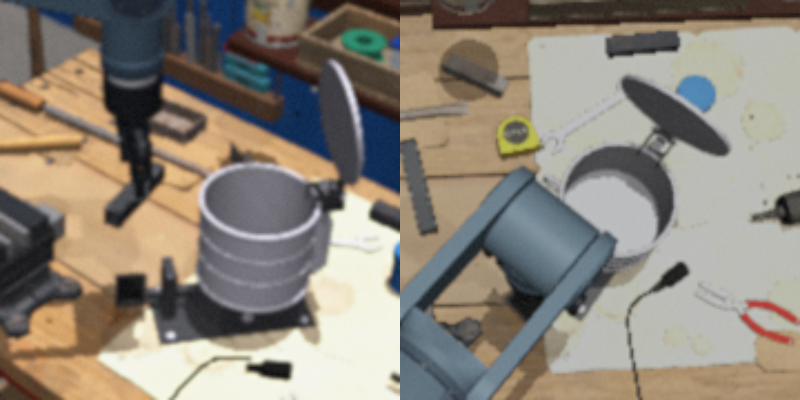

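{"api": "servo_tool", "payload": {"commands": "0 0 0 -9.5 50.5 0 0.8;0 0 0 -9.5 50.5 0 0.8;0 0 0 -9.5 50.5 0 0.8;0 0 0 -9.5 50.5 0 0.8;0 0 0 -9.5 50.5 0 0.8"}}

```text
time_s: 7.98
eef_pos: [0.6602, -0.087, 0.2202]
eef_rot: [-0.002, 0.323, 0.946, -0.0]
wrist_force: [-0.3, -0.5, -0.1]
opening: 0.802
grasp_force: 0.0
```

{"api": "servo_tool", "payload": {"commands": "0 0 -0.172 0 0 10 0.8;0 0 -0.172 0 0 10 0.8;0 0 -0.172 0 0 10 0.8;0 0 -0.173 0 0 10 0.8;0 0 -0.173 0 0 10 0.8"}}

```text
time_s: 8.6
eef_pos: [0.6588, -0.0881, 0.1698]
eef_rot: [-0.002, -0.105, 0.994, 0.001]
wrist_force: [-0.5, 1.1, 0.1]
opening: 0.806
grasp_force: 0.0
```

{"api": "servo_tool", "payload": {"commands": "0 0 0 0 0 0 0.8"}}

```text
time_s: 8.72
eef_pos: [0.6583, -0.088, 0.1695]
eef_rot: [-0.003, -0.101, 0.995, 0.001]
wrist_force: [-1.2, 0.1, -0.0]
opening: 0.796
grasp_force: 0.0
```

Run:
```python
from h import *
p,R,o=pose(); print(p,o["q"],R.as_matrix().round(3)); c=calibration("wrist"); im=camera("wrist"); cv2.imwrite("pics/w5.png",im)
Rt=c["R"]; print("cam",-np.array(Rt).T@np.array(c["t"]))
m=np.array([np.cos(-2.936),np.sin(-2.936),0]); C=np.array([.6627,-.0902,.03])
for s in(.075,0,-.075): print(proj("wrist",C+m*s,c))
print(delta([.6627,-.0902,.004],Ro.from_matrix(np.c_[m,np.cross([0,0,-1],m),[0,0,-1]])))
# tube grey mask
g=im.astype(int); sat=g.max(2)-g.min(2); k=((sat<8)&(g.mean(2)>65)&(g.mean(2)<110)).astype(np.uint8); k[300:]=0
n,l,st,ce=cv2.connectedComponentsWithStats(k)
for i in range(1,n):
    if st[i,4]>400: print(st[i],ce[i],cv2.minAreaRect(np.argwhere(l==i)[:,::-1].astype(np.float32)))
```

```text
[ 0.65831993 -0.08803794  0.16948039] [-3.11268360e-01  4.33250313e-01  1.41411473e+00  4.50829499e-05
  1.30024870e+00 -2.08477368e+00] [[-0.98  -0.201 -0.006]
 [-0.201  0.98   0.002]
 [ 0.005  0.003 -1.   ]]
cam [ 0.58144456 -0.10442069  0.31180275]
(np.float64(250.86002754858407), np.float64(109.4612890279025))
(np.float64(251.34340284578022), np.float64(181.9739215916943))
(np.float64(251.7566035041549), np.float64(243.9594382071238))
(array([ -3.9,  -3. , 166.6]), array([ 0.002, -0.004, -0.005]))
[  54    0   58   52 1398] [77.55937053 16.57653791] ((86.73310852050781, 19.62619400024414), (52.17279052734375, 55.71869659423828), 77.82854461669922)
[  0  23  17  80 403] [ 3.44913151 63.9057072 ] ((8.0, 62.5), (79.0, 16.0), 90.0)
[ 236  182   28   62 1291] [249.419055   215.41130906] ((249.5, 212.5), (61.0, 27.0), 90.0)
[391 271  76  17 635] [427.31968504 279.01889764] ((428.20172119140625, 279.93060302734375), (75.67096710205078, 11.694997787475586), 4.969740390777588)
```

View pics/w5.png

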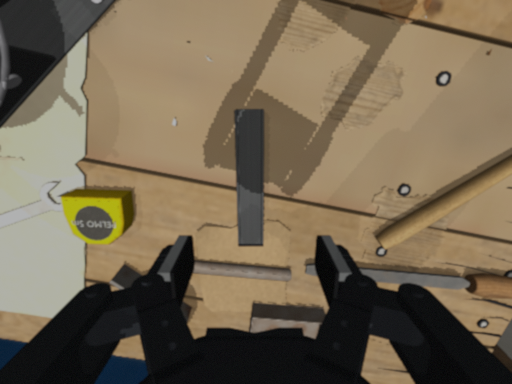

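{"api": "servo_tool", "payload": {"commands": "0 0 0 -4 -3 50 0.8;0 0 0 0 0 50 0.8;0 0 0 0 0 40 0.8;0 0 0 0 0 20 0.8;0 0 0 0 0 5 0.8"}}

```text
time_s: 9.4
eef_pos: [0.6642, -0.0906, 0.0069]
eef_rot: [-0.001, -0.101, 0.995, 0.0]
wrist_force: [-0.6, 0.3, -0.1]
opening: 0.798
grasp_force: 0.0
```

{"api": "servo_tool", "payload": {"commands": "0 0 0 0 0 0 0.8;0 0 0 0 0 0 0;0 0 0 0 0 0 0;0 0 0 0 0 0 0;0 0 0 0 0 0 0"}}

```text
time_s: 10.02
eef_pos: [0.6658, -0.0912, 0.0096]
eef_rot: [0.001, -0.102, 0.995, -0.0]
wrist_force: [-0.7, 0.0, 7.2]
opening: 0.341
grasp_force: 61.2
```

{"api": "servo_tool", "payload": {"commands": "0 0 0 0 0 -30 0;0 0 0 0 0 -55 0;0 0 0 0 0 -55 0;0 0 0 0 0 -60 0;0 0 0 0 0 -60 0"}}

```text
time_s: 10.65
eef_pos: [0.6639, -0.0905, 0.2688]
eef_rot: [-0.001, -0.102, 0.995, 0.0]
wrist_force: [0.9, 0.3, -3.0]
opening: 0.335
grasp_force: 60.0
```

{"api": "servo_tool", "payload": {"commands": "0 0 0 0 0 -60 0;0 0 0 23 -51.5 0 0;0 0 0 23 -51.5 0 0;0 0 0 23 -51.5 0 0;0 0 0 23 -51.5 0 0"}}

```text
time_s: 11.28
eef_pos: [0.6155, -0.3124, 0.3269]
eef_rot: [-0.001, -0.102, 0.995, 0.001]
wrist_force: [1.0, -0.7, -4.1]
opening: 0.339
grasp_force: 60.7
```

{"api": "servo_tool", "payload": {"commands": "0 0 0 23 -51.5 0 0;0 0 0 0 0 0 0;0 0 0 0 0 0 0"}}

```text
time_s: 11.65
eef_pos: [0.6039, -0.366, 0.3268]
eef_rot: [-0.001, -0.102, 0.995, 0.001]
wrist_force: [0.0, 0.1, -3.6]
opening: 0.334
grasp_force: 61.1
```

Run:
```python
from h import *
p,R,o=pose(); print(p,o["q"],R.as_matrix().round(3),o["opening"],o["wrist_force"],delta([.6045,-.366,.33]))
```

```text
[ 0.60391842 -0.36600353  0.32680857] [-7.12713062e-01  4.22718429e-01  1.11283975e+00  5.66983779e-04
  1.60827922e+00 -2.48690555e+00] [[-0.979 -0.202 -0.001]
 [-0.202  0.979  0.002]
 [ 0.001  0.002 -1.   ]] 0.3338006037778443 [ 0.04544508  0.12726263 -3.59483727] (array([-0.6, -0.1, -3.2]), array([0., 0., 0.]))
```

{"api": "servo_tool", "payload": {"commands": "0 -0.16 0 0 0 0 0;0 -0.16 0 0 0 0 0"}}

```text
time_s: 11.9
eef_pos: [0.6056, -0.364, 0.3282]
eef_rot: [0.161, -0.102, 0.982, 0.017]
wrist_force: [-0.7, -0.6, -3.0]
opening: 0.333
grasp_force: 61.1
```

Run:
```python
from h import *
p,R,o=pose(); print(p,o["q"],R.as_matrix().round(3))
```

```text
[ 0.60564289 -0.3640016   0.32820376] [-0.8366055   0.26330627  1.3476331   0.28521415  1.37072319 -2.64909442] [[-0.927 -0.206  0.312]
 [-0.195  0.979  0.065]
 [-0.319 -0.    -0.948]]
```

Run:
```python
from h import *
p,R,o=pose(); q=o["q"]
def F(q,s4,s6,K): return Ro.from_euler('z',q[0])*Ro.from_euler('y',q[1]+q[2])*Ro.from_euler('z',s4*q[3])*Ro.from_euler('y',q[4])*Ro.from_euler('z',s6*q[5])*Ro.from_euler('z',K)
for s4 in(1,-1):
  for s6 in(1,-1):
    E=(F(q,s4,s6,0).inv()*R).as_rotvec(); print(s4,s6,E.round(3))
m=np.array([np.cos(-2.936),np.sin(-2.936),0])
for yaw in (0,-.2,.2):
  for th in(30,40,50,60):
    a=np.radians(th); mm=Ro.from_euler('z',yaw).apply(m); x=mm*np.cos(a)-np.array([0,0,np.sin(a)]); z=-mm*np.sin(a)-np.array([0,0,np.cos(a)])
    T=Ro.from_matrix(np.c_[x,np.cross(z,x),z])
    for q1 in(-.85,-1.): 
        W=(Ro.from_euler('z',q1)*Ro.from_euler('y',1.75)).inv()*T; print(yaw,th,q1,W.as_euler('ZYZ').round(2))
```

```text
1 1 [ 0.    -0.     1.571]
1 -1 [ 0.    -0.     2.556]
-1 1 [ 0.182 -0.602  1.639]
-1 -1 [ 0.538 -0.538  2.581]
0 30 -0.85 [ 0.49  1.16 -1.2 ]
0 30 -1.0 [ 0.52  1.23 -1.34]
0 40 -0.85 [ 0.68  1.11 -1.28]
0 40 -1.0 [ 0.7  1.2 -1.4]
0 50 -0.85 [ 0.87  1.06 -1.37]
0 50 -1.0 [ 0.89  1.18 -1.47]
0 60 -0.85 [ 1.07  1.04 -1.47]
0 60 -1.0 [ 1.08  1.17 -1.55]
-0.2 30 -0.85 [ 0.44  1.07 -1.01]
-0.2 30 -1.0 [ 0.48  1.14 -1.15]
-0.2 40 -0.85 [ 0.62  0.99 -1.1 ]
-0.2 40 -1.0 [ 0.66  1.08 -1.24]
-0.2 50 -0.85 [ 0.82  0.92 -1.21]
-0.2 50 -1.0 [ 0.86  1.03 -1.33]
-0.2 60 -0.85 [ 1.03  0.87 -1.35]
-0.2 60 -1.0 [ 1.06  0.99 -1.44]
0.2 30 -0.85 [ 0.52  1.26 -1.39]
0.2 30 -1.0 [ 0.53  1.33 -1.52]
0.2 40 -0.85 [ 0.7   1.23 -1.44]
0.2 40 -1.0 [ 0.71  1.33 -1.56]
0.2 50 -0.85 [ 0.89  1.22 -1.51]
0.2 50 -1.0 [ 0.89  1.33 -1.6 ]
0.2 60 -0.85 [ 1.08  1.21 -1.57]
0.2 60 -1.0 [ 1.07  1.34 -1.65]
```

{"api": "servo_tool", "payload": {"commands": "0.048 0 0.142 0 0 0 0;0 -0.14 0 4 0 14 0;0 -0.14 0 4 0 14 0;0 -0.14 0 4 0 14 0;0 -0.14 0 4 0 14 0"}}

```text
time_s: 12.52
eef_pos: [0.6213, -0.3626, 0.2758]
eef_rot: [0.424, -0.021, 0.905, 0.013]
wrist_force: [-0.7, 1.2, -0.8]
opening: 0.336
grasp_force: 61.8
```

{"api": "servo_tool", "payload": {"commands": "0 0 0 0 0 0 0;0 0 0 0 0 0 0;0 0 0 0 0 0 0;0 0 0 0 0 0 0"}}

```text
time_s: 13.02
eef_pos: [0.6214, -0.3644, 0.2765]
eef_rot: [0.422, -0.023, 0.906, 0.012]
wrist_force: [-0.2, -0.3, -2.0]
opening: 0.335
grasp_force: 61.3
```

Run:
```python
from h import *
p,R,o=pose(); print(p,o["q"],R.as_matrix().round(3),o["wrist_force"],"mouth",p+R.apply([.078,0,-.005]))
t=camera("top");s=camera("scene"); cv2.imwrite("pics/t6.png",t);cv2.imwrite("pics/s6.png",s)
```

```text
[ 0.62144077 -0.36443781  0.27647971] [-1.00777178  0.16281275  1.77476825  0.96205578  0.95262347 -3.11756587] [[-0.642 -0.052  0.765]
 [-0.032  0.999  0.041]
 [-0.766  0.001 -0.643]] [-0.18423956 -0.34251199 -2.00920826] mouth [ 0.56753783 -0.36717191  0.21994656]
```

{"api": "servo_tool", "payload": {"commands": "0 0.14 0 -4 0 -14 0;0 0.14 0 -4 0 -14 0;0 0.14 0 -4 0 -14 0;0 0.14 0 -4 0 -14 0;0 0 0 0 30 0 0"}}

```text
time_s: 13.75
eef_pos: [0.5999, -0.3378, 0.3319]
eef_rot: [0.156, -0.025, 0.987, 0.003]
wrist_force: [0.4, 0.5, -3.0]
opening: 0.336
grasp_force: 61.2
```

{"api": "servo_tool", "payload": {"commands": "0 0.16 0 0 50 0 0;0 0.16 0 0 50 0 0;0 0 0 0 50 0 0;0 0 0 0 0 0 0;0 0 0 0 0 0 0"}}

```text
time_s: 14.38
eef_pos: [0.5905, -0.1863, 0.3299]
eef_rot: [-0.003, -0.026, 1.0, 0.001]
wrist_force: [-0.2, -0.5, -3.0]
opening: 0.335
grasp_force: 61.3
```

Run:
```python
from h import *
p,R,o=pose(); print(p,o["q"],R.as_matrix().round(3),o["wrist_force"],o["opening"])
t=camera("top");s=camera("scene"); cv2.imwrite("pics/t7.png",t);cv2.imwrite("pics/s7.png",s)
# can interior, top view: mean brightness map over floor, find dark elongated blob
u,v=proj("top",[.590,-.384,.068]); print("floor px",u,v)
g=t.mean(2); 
for r in range(int(v)-20,int(v)+24,2): print(' '.join('%3d'%x for x in g[r,int(u)-24:int(u)+28:2]))
```

```text
[ 0.59053768 -0.18630972  0.32993713] [-4.96139183e-01  2.22895082e-01  1.36041358e+00 -1.66169902e-03
  1.56528098e+00 -2.11804664e+00] [[-0.999 -0.051 -0.007]
 [-0.051  0.999  0.002]
 [ 0.007  0.002 -1.   ]] [-0.24088625 -0.52076251 -2.98622968] 0.3354397177150574
floor px 292.22548677698757 197.93214720514612
190 190 189 180 154  71  75  75  92 113 119 130 136 111 118 126  96  74  72  73  72  72  74  70  68  68
174 186 189 184  81  68  90 118 137 138 133 153 170 105 120 140 136 125 102  78  72  68  68  70  68  64
162 178 168 164  70  96 133 159 187 194 194 195 195 102 118 194 169 130 127 122  81  64  68  68  69  66
155 157 178 129  95 141 186 196 195 195 195 195 166  99 143 195 196 153 127 126 127  81  67  67  69  66
176 135 178 114 157 186 194 195 195 194 195 196 163 101 150 195 196 195 177 130 123 121  77  68  68  63
190 180 183 159 194 194 195 194 194 193 195 194 140 105 177 194 195 195 195 194 146 128 110  67  66  66
190 163 178 179 195 194 194 194 194 195 194 195 109 108 178 195 193 193 193 194 195 177 129  88  64  61
189 143 176 189 193 194 193 195 193 193 194 196 134 109 18
[... 801 characters left out ...]
 191 194 195 194 193 195 195 195 195 194 195 194 194 194 194 195 145 173 186
 71  50  92  84 103  86  86 162 186 191 195 195 195 195 192 194 195 193 194 196 195 196 190 179 184 192
 71  48  52 126  85  95  89  93 133 183 193 186 195 192 194 195 195 195 194 194 188 183 183 167 191 193
 73  49  51  62  99  78  92  87 102  95 132 171 183 184 180 188 191 181 177 182 174 149 133 184 183 193
 95  57  54  51  68 104  84  96 101  87  97 101  95 118 146 163 160 153 131 119 127 128 176 193 192 193
 97  76  55  52  59  69 117  98  88 107 101  86  94 123 115 103 110 105  97 114 139 147 193 191 195 193
 95  90  73  68  52  50  52 106 115 110  86  93 114 105 114 117 102 117 125 139 147 179 192 192 192 195
```

{"api": "servo_tool", "payload": {"commands": "0 0 0 -26.4 30.5 40 0;0 0 0 -26.4 30.5 40 0;0 0 0 -26.4 30.5 40 0;0 0 0 0 0 55 0;0 0 0 0 0 55 0"}}

```text
time_s: 15.1
eef_pos: [0.6635, -0.0914, 0.0979]
eef_rot: [-0.003, -0.025, 1.0, 0.001]
wrist_force: [-0.3, -0.7, -2.8]
opening: 0.334
grasp_force: 61.3
```

{"api": "servo_tool", "payload": {"commands": "0 0 0 0 0 45 0;0 0 0 0 0 25 0;0 0 0 0 0 8 0;0 0 0 0 0 0 0"}}

```text
time_s: 15.6
eef_pos: [0.6628, -0.0912, 0.0216]
eef_rot: [-0.004, -0.025, 1.0, 0.001]
wrist_force: [0.2, 0.6, -2.1]
opening: 0.333
grasp_force: 61.2
```

{"api": "servo_tool", "payload": {"commands": "0 0 0 0 0 5 0;0 0 0 0 0 4 0;0 0 0 0 0 2 0;0 0 0 0 0 0 0"}}

```text
time_s: 16.1
eef_pos: [0.6627, -0.0901, 0.0107]
eef_rot: [-0.003, -0.025, 1.0, 0.001]
wrist_force: [0.1, 0.1, -1.3]
opening: 0.337
grasp_force: 61.5
```

{"api": "servo_tool", "payload": {"commands": "0 0 0 0 0 1 0;0 0 0 0 0 0 0.8;0 0 0 0 0 0 0.8;0 0 0 0 0 0 0.8;0 0 0 0 0 0 0.8"}}

```text
time_s: 16.73
eef_pos: [0.6625, -0.0901, 0.0094]
eef_rot: [-0.004, -0.025, 1.0, 0.001]
wrist_force: [0.0, 0.6, 0.0]
opening: 0.8
grasp_force: 0.0
```

{"api": "servo_tool", "payload": {"commands": "0 0 0 0 0 -20 0.8;0 0 0 0 0 -50 0.8;0 0 0 0 0 -60 0.8;0 0 0 0 0 -60 0.8;0 0 0 0 0 0 0"}}

```text
time_s: 17.35
eef_pos: [0.6679, -0.0917, 0.2089]
eef_rot: [0.003, -0.025, 1.0, -0.001]
wrist_force: [-0.1, -0.4, -0.1]
opening: 0.603
grasp_force: 0.0
```

Run:
```python
from h import *
p,R,o=pose(); print(p,o["q"],R.as_matrix().round(3),o["wrist_force"])
cy=np.array([.616,.788,0]); z=np.array([0,0,-1.]); 
T=Ro.from_matrix(np.c_[np.cross(cy,z),cy,z])
# press point: where TCP sat before release, swung left
print(delta([.4705,-.2616,.2],T))
t=camera("top"); im=cv2.imread("pics/top0.png")
for n,X in(("top",[.6627,-.09,.03]),): print(proj(n,X))
```

```text
[ 0.66789537 -0.0917389   0.20888356] [-3.12077376e-01  4.10638964e-01  1.36299777e+00 -1.26837441e-04
  1.36122446e+00 -1.93355385e+00] [[-0.999 -0.051  0.006]
 [-0.051  0.999 -0.002]
 [-0.006 -0.003 -1.   ]] [-0.06876357 -0.43096546 -0.13887644]
(array([ 205.8, -159.6,    8. ]), array([-0.   ,  0.007,  0.714]))
(np.float64(206.82434917323047), np.float64(183.234573495894))
```

{"api": "servo_tool", "payload": {"commands": "0 0 0 41 -32 -4 0;0 0 0 41 -32 -4 0;0 0 0 41 -32 0 0;0 0 0 41 -32 0 0;0 0 0 41.8 -31.6 0 0"}}

```text
time_s: 18.02
eef_pos: [0.4644, -0.2606, 0.2074]
eef_rot: [-0.005, -0.025, 1.0, 0.002]
wrist_force: [-0.2, -0.5, 0.1]
opening: -0.002
grasp_force: 0.0
```

{"api": "servo_tool", "payload": {"commands": "0 0 0.143 0 0 10 0;0 0 0.143 0 0 10 0;0 0 0.143 0 0 10 0;0 0 0.143 0 0 10 0;0 0 0.142 0 0 10 0"}}

```text
time_s: 18.65
eef_pos: [0.4652, -0.2595, 0.157]
eef_rot: [-0.005, 0.328, 0.945, 0.0]
wrist_force: [0.5, -0.1, 0.0]
opening: -0.002
grasp_force: 0.0
```

{"api": "servo_tool", "payload": {"commands": "0 0 0 0 0 40 0;0 0 0 0 0 0 0;0 0 0 0 0 0 0"}}

```text
time_s: 19.02
eef_pos: [0.4658, -0.2602, 0.1189]
eef_rot: [-0.004, 0.326, 0.945, -0.0]
wrist_force: [0.3, -1.0, -0.1]
opening: 0.002
grasp_force: 0.0
```

Run:
```python
from h import *
p,R,o=pose(); print(p,R.as_matrix().round(3),o["wrist_force"])
cy=np.array([.616,.788,0]); z=np.array([0,0,-1.]); 
T=Ro.from_matrix(np.c_[np.cross(cy,z),cy,z])
print(delta([.4705,-.2616,.06],T))
c=calibration("wrist"); im=camera("wrist"); cv2.imwrite("pics/w8.png",im); g=im.mean(2)
u,v=proj("wrist",[.4705,-.2616,.035],c); print(u,v)
for r in range(int(v)-45,int(v)-5,4): print(r,' '.join('%3d'%x for x in g[r,int(u)-60:int(u)+64:3]))
```

```text
[ 0.46575855 -0.26015143  0.11891536] [[-0.788  0.616 -0.008]
 [ 0.616  0.788  0.003]
 [ 0.008 -0.003 -1.   ]] [ 0.34961373 -0.97421863 -0.12178233]
(array([-5.1,  1.9, 58.9]), array([-0.003, -0.008,  0.   ]))
256.19491331479895 200.58767143864281
155 124  73  72  83  84  85  86  84  85  88  76  76  76  85  92  84  90  86  73  77  84  82  80  81  81  86  85  85  87  83  80  82  85  85  84  73  53  65 128 142 141 141
159 131 130  97  84  86  82  80  88  82  78  88  78  60  75  72  73  76  81  67  80  80  82  83  81  81  85  90  88  80  87  81  81  74  65  65  57  85  94 130 142 140 134
163 132 133 135 108  77  89  89  82  88  84  78  87  72  62  66  51  73  69  56  66  70  74  75  72  77  81  79  86  86  87  83  74  60  79  97  95  95  95 120 140 134 133
167 132 134 133 133 126  76  87  87  82  90  79  52  72  65  57  54  37  71  70  71  72  71  70  76  79  72  73  76  74  71  60  65  84  92  96  92  91  90 128 133 133 133
171 132 133 133 131 132 132  89  86  89  85  57  36  48  47  53  51  50  49  52  52  61  63  72  73  77  74  70  66  62  66  83  82  64  77  87  85  86  86 133 133 
[... 167 characters left out ...]
 133 132 133
179 135 133 133 132 131 130 129 129 118  74  49  45  22  24  23  20  22  21  21  21  19  23  21  21  23  25  26  34  47  49  53  43  43  86  86  86  85  89 133 132 132 132
183 134 133 133 132 131 130 130 129 131 110  44  43  20  20  22  19  23  19  23  20  21  20  20  22  22  24  20  18  18  23  30  37  54  85  85 123 132 134 133 133 133 132
187 127 135 136 136 133 132 131 131 129  91  41  39  19  21  19  23  19  21  21  19  19  19  18  18  18  22  20  17  18  20  38  36  60  86  86 132 134 133 134 132 132 131
191 141 130 133 133 130 131 130 126 127  68  35  30  21  23  20  18  19  22  20  19  16  18  21  19  17  21  19  18  20  20  44  43  73  86  89 134 134 134 133 132 132 132
```

{"api": "servo_tool", "payload": {"commands": "0 0 0 -5 2 40 0;0 0 0 0 0 30 0;0 0 0 0 0 5 0;0 0 0 0 0 5 0;0 0 0 0 0 5 0"}}

```text
time_s: 19.7
eef_pos: [0.4714, -0.2627, 0.0359]
eef_rot: [-0.003, 0.326, 0.946, -0.001]
wrist_force: [-3.2, 0.6, 10.1]
opening: 0.004
grasp_force: 5.2
```

{"api": "servo_tool", "payload": {"commands": "0 0 0 0 0 3 0;0 0 0 0 0 2 0;0 0 0 0 0 0 0"}}

```text
time_s: 20.08
eef_pos: [0.4715, -0.2628, 0.031]
eef_rot: [-0.002, 0.326, 0.946, -0.001]
wrist_force: [-3.3, 0.5, 8.1]
opening: -0.003
grasp_force: 4.3
```

{"api": "servo_tool", "payload": {"commands": "0 0 0 0 0 2.5 0;0 0 0 0 0 1.5 0;0 0 0 0 0 0 0"}}

```text
time_s: 20.45
eef_pos: [0.4717, -0.2629, 0.0284]
eef_rot: [-0.002, 0.325, 0.946, -0.001]
wrist_force: [-7.1, 3.9, 20.9]
opening: 0.003
grasp_force: 10.9
```

{"api": "servo_tool", "payload": {"commands": "0 0 0 0 0 1 0;0 0 0 0.5 -5 0 0;0 0 0 0.5 -5 0 0;0 0 0 0 -5 0 0;0 0 0 0 -5 0 0"}}

```text
time_s: 21.08
eef_pos: [0.4581, -0.2776, 0.0275]
eef_rot: [-0.003, 0.325, 0.946, -0.001]
wrist_force: [-9.0, 6.0, 23.5]
opening: -0.002
grasp_force: 12.6
```

{"api": "servo_tool", "payload": {"commands": "0 0 0 0 -5 0 0;0 0 0 0 -2 0 0;0 0 0 0 0 0 0"}}

```text
time_s: 21.45
eef_pos: [0.455, -0.2817, 0.0275]
eef_rot: [-0.002, 0.326, 0.945, 0.001]
wrist_force: [-2.0, 13.0, 24.7]
opening: 0.003
grasp_force: 12.4
```

Run:
```python
from h import *
p,R,o=pose(); print(p,R.inv().apply(o["wrist_force"]),delta([.454,-.2785,.03]))
c=calibration("wrist"); im=camera("wrist"); cv2.imwrite("pics/w9.png",im); g=im.mean(2)
for r in range(185,280,6): print(r,' '.join('%3d'%x for x in g[r,190:320:3]))
```

```text
[ 0.45501663 -0.28166109  0.02754201] [  9.69856882   9.03892403 -24.66122469] (array([ 2.8,  1.9, -2.4]), array([0., 0., 0.]))
185 136 135 138 141 141 143 144 145 141  84  83  84  89  89  84  82  85  88  79  76  81  88  69  30  27  28  28  32  70  82  75  61  70  73  74  84  81  82  82  79  79  83  83  82
191 135 137 140 141 142 143 144 143 143 139 129  85  82  82  87  85  80  86  89  87  79  84  82  77  55  27  27  24  30  63  82  74  78  77  78  79  76  77  77  87  89  76  79  82
197 143 143 142 120  33  31  52  55  55  56  56  56  56  57  57  56  55  57  57  57  58  56  57  57  56  58  57  57  56  57  58  58  56  57  56  48  31  44  79  81  83  80  81  76
203 145 144 143  87  56  28  50  23  25  25  26  25  24  24  24  25  24  24  26  25  23  23  28  25  25  25  25  26  26  27  27  24  21  22  31  47  38  52  79  84  84  72  68  70
209 143 144 144  92  58  26  56  25  25  25  24  23  26  25  23  25  27  24  27  26  25  27  24  24  26  26  26  25  25  25  27  24  24  24  31  47  41  51  78  73  69  67  72  87
215 143 139 137 102  58  27  53  25  23  24  25  24  23  23  22  24  24 
[... 1207 characters left out ...]
  53  41  43  34  17  17  16  17  18  20  18  18  19  72  74  74  64  14  19  72  74  74  62  18  20  17  19  22  22  22  41  36  51  57  89  89  89  88  87  88
263  91  91  89  91  54  45  40  40  21  24  24  21  18  20  17  19  20  69  96 103  90  23  30 101 103  87  56  17  16  18  19  18  23  24  42  33  51  57  80  66  72  78  81  83
269  91  91  89  92  62  47  50  68  71  69  66  21  20  18  17  18  19  15  16  20  91  31  35  85  18  20  21  17  18  20  20  18  32  72  71  54  51  60  87  84  82  82  80  82
275  18  16  19  19  28  74  90  90  85  56  18  20  17  16  19  19  18  16  19  20  20  30  30  18  16  19  18  20  19  19  19  19  20  23  45  59  57  88  84  22  18  19  18  21
```

{"api": "servo_tool", "payload": {"commands": "0 0 0 0 1.5 -1 0;0 0 0 0 0.5 -3 0;0 0 0 0 0 -3 0;0 0 0 0 0 -3 0;0 0 0 -0.3 0 -3 0"}}

```text
time_s: 22.12
eef_pos: [0.4556, -0.2804, 0.0389]
eef_rot: [-0.003, 0.326, 0.946, 0.0]
wrist_force: [-2.0, 7.3, 9.2]
opening: -0.002
grasp_force: 4.6
```

{"api": "servo_tool", "payload": {"commands": "0 0 0 -0.3 0 -3 0;0 0 0 -0.3 0 -3 0;0 0 0 -0.3 0 -3 0;0 0 0 -0.3 0 -3 0;0 0 0 -0.3 0 -3 0"}}

```text
time_s: 22.75
eef_pos: [0.4565, -0.2814, 0.0538]
eef_rot: [-0.003, 0.326, 0.946, 0.0]
wrist_force: [-2.2, 6.1, 7.4]
opening: 0.001
grasp_force: 4.1
```

Force is steady at .0538, so the lever is past the catch. Continuing to ease it up.

{"api": "servo_tool", "payload": {"commands": "0 0 0 -0.3 0 -2.5 0;0 0 0 -0.3 0 -2.5 0;0 0 0 -0.3 0 -2.5 0;0 0 0 -0.3 0 -2.5 0;0 0 0 -0.3 0 -2.5 0"}}

```text
time_s: 23.38
eef_pos: [0.4579, -0.2825, 0.0664]
eef_rot: [-0.003, 0.326, 0.946, 0.0]
wrist_force: [-1.9, 5.2, 8.4]
opening: 0.002
grasp_force: 3.9
```

{"api": "servo_tool", "payload": {"commands": "0 0 0 0 0 -2 0;0 0 0 0 0 -2 0;0 0 0 0 0 -2 0;0 0 0 0 0 -2 0;0 0 0 0 0 -2 0"}}

```text
time_s: 24.0
eef_pos: [0.4595, -0.2839, 0.0773]
eef_rot: [-0.001, 0.326, 0.945, -0.001]
wrist_force: [3.3, 2.4, 7.3]
opening: -0.003
grasp_force: 3.6
```

{"api": "servo_tool", "payload": {"commands": "0 0 0 0 0 -2 0;0 0 0 0 0 -2 0;0 0 0 0 0 -2 0;0 0 0 0 0 -2 0;0 0 0 0 0 -2 0"}}

```text
time_s: 24.62
eef_pos: [0.4564, -0.2822, 0.0836]
eef_rot: [-0.005, 0.326, 0.945, 0.0]
wrist_force: [-1.0, 0.1, -0.6]
opening: 0.0
grasp_force: 0.0
```

Free of contact at z = .084, so the lever is fully up. Retreating and checking the lid, the tube and the bystanders.

{"api": "servo_tool", "payload": {"commands": "0 0 0 0 0 -20 0;0 0 0 0 0 -50 0;0 0 0 10 0 -50 0;0 0 0 40 0 -30 0;0 0 0 40 0 0 0"}}

```text
time_s: 25.25
eef_pos: [0.3873, -0.228, 0.237]
eef_rot: [-0.002, 0.326, 0.945, -0.001]
wrist_force: [-0.5, -0.4, 0.2]
opening: 0.0
grasp_force: 0.0
```

{"api": "servo_tool", "payload": {"commands": "0 0 0 40 0 0 0;0 0 0 30 30 0 0;0 0 0 0 0 0 0;0 0 0 0 0 0 0;0 0 0 0 0 0 0"}}

```text
time_s: 25.88
eef_pos: [0.3508, -0.1616, 0.235]
eef_rot: [-0.004, 0.326, 0.945, -0.0]
wrist_force: [-0.5, 0.7, -0.4]
opening: 0.003
grasp_force: 0.0
```

Run:
```python
from h import *
p,R,o=pose(); print(p,o["wrist_force"],o["time_s"])
for n in("top","scene"):
    t=camera(n); a=cv2.imread(f"pics/{n}0.png"); d=cv2.absdiff(t,a).max(2)>40
    k,l,st,ce=cv2.connectedComponentsWithStats(d.astype(np.uint8))
    print(n,[(st[i].tolist()) for i in range(1,k) if st[i,4]>12])
    cv2.imwrite(f"pics/{n}f.png",t)
    for nm,X in(("lid",[.59,-.385,.213]),("tread",[.456,-.28,.078]),("tube",[.663,-.09,.03]),("tape",[.737,-.257,.03])):
        u,v=proj(n,X);u,v=int(u),int(v); print(nm,u,v,"diff px",int(d[v-8:v+9,u-8:u+9].sum()))
```

```text
[ 0.35081187 -0.16161951  0.23498539] [-0.51040295  0.7114318  -0.38798693] 25.875
top [[199, 163, 4, 14, 29], [207, 163, 5, 13, 27], [212, 189, 5, 17, 39], [204, 190, 5, 17, 47], [131, 228, 125, 156, 5319], [2, 318, 136, 66, 3765], [194, 361, 16, 12, 44], [163, 370, 23, 14, 118], [153, 374, 4, 7, 16], [158, 380, 6, 4, 15]]
lid 297 187 diff px 0
tread 263 237 diff px 0
tube 206 183 diff px 15
tape 253 161 diff px 0
scene [[0, 29, 199, 179, 13215], [0, 112, 5, 12, 33], [2, 125, 12, 22, 97], [33, 181, 12, 3, 22], [53, 189, 32, 45, 852], [243, 192, 7, 6, 22], [247, 195, 9, 13, 43], [0, 201, 15, 49, 275], [223, 204, 13, 17, 71], [231, 211, 13, 12, 49], [12, 215, 39, 9, 197], [18, 225, 27, 9, 83], [24, 245, 6, 5, 21], [4, 246, 20, 16, 189], [79, 250, 48, 39, 532], [154, 257, 41, 27, 385], [92, 289, 4, 13, 30], [0, 300, 32, 31, 705], [82, 307, 11, 4, 26], [34, 318, 36, 11, 253], [28, 326, 43, 11, 241]]
lid 296 205 diff px 0
tread 240 245 diff px 0
tube 240 202 diff px 30
tape 288 212 diff px 0
```

The lid, tread and bystanders look the same as at the start. Only the tube changed, and it lies rotated slightly.

```bash
python3 -c "
from bench import *
print(hand_in())"
```

```text
the job is handed in; nothing more can be done
None
```

The job is handed in at about 26 s of the 72 s allowed, and no verdict came back: the punch is in the can, the tube lies flat near where it started, the lever is eased fully up with the lid shut, and the final images show the bystanders unmoved.

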